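Refit the grinder's knob

ROBOT

A 6-joint arm with a two-finger parallel gripper is mounted at the origin on the work surface. World frame = base frame: x ahead of the robot, y to its left, z up, the work surface at z = 0. Lengths are in mm, angles in rad, forces in N, time in s.
With the tool pointing down it reaches from about 350 to 775 mm from the base axis. Payload 7.3 kg.
Tool frame: the origin (TCP) lies midway between the tips of the shut fingers; the grasp point (between the pads) lies 19 mm behind it; x points along the fingers, y is the direction in which the jaws open and shut, and the axes are right-handed (so a half turn about x gives the same grasp; the last joint's range is limited). The gripper opens to 92 mm and grips with 3 to 60 N. Pads are 19 mm wide; open, the fingers measure 130 mm over their backs; the gripper's body (75 mm by 190 mm) begins 47 mm behind the grasp point.
Start: joints at [1.047, 0.342, 1.524, -0, 1.275, -0.146], TCP at [193.647, 488.002, 226.741] pointing down, gripper open.
Joint ranges: [-2.53, 2.53], [-0.77, 2.02], [0.04, 2.7], [-1, 4.14], [0.28, 2.66], [-3.11, 3.11]. Speed limits (rad/s): [2.57, 2.57, 3.14, 3.14, 3.14, 3.14].

INTERFACE

Orientations are given as [roll, pitch, yaw] about the fixed x, y, z axes, in that order (R = Rz(yaw) Ry(pitch) Rx(roll)).
In Python, from plant import bot gives the robot as it stands. The module is installed in compiled form; this text tells all that it offers.
- The arm moves only by the shell command python3 -m handwheel 'ROWS' [OPENING]. ROWS is JSON, a list that holds one entry, the list of rows, each a list of 4 numbers: the shift along the tool's x, y, z in cm, then the turn about the tool's x in rad. A call has 1 to 8 rows; each row shifts and turns the commanded pose from where the row before left it, along the tool's axes as they then stand; what a row does not reach is not made up. A row lasts 1/12 s, in which the tool goes at most 41.7 mm and 7.16 degrees, less where a joint would pass 70% of its speed; a pose out of reach is approached as far as the arm can. A call is refused whole if a number of a shift passes 4.17 or a number of a turn 0.125, either way. A call with a gripper value outside its range is refused whole. OPENING is the opening, from 0 (shut) to 1 (fully open), set as the call begins (- or left out, the last holds). The fingers move at their own pace and stop on an object; the grip force is fixed at half the most. Time passes only in rows, so rows that do not move let the fingers close. It gives the time, the measured TCP pose, the force and the opening at its end, in the units of the state.
- bot.get_obs(): the state, without advancing time (a new reading comes with each control period).
- bot.capture(name): name is "scene" or "top" or "wrist"; returns (picture, depth): 480x640x3 uint8, red, green, blue; 480x640 float32, mm along the optical axis (not along the pixel's ray), 0 where there is no reading.
- bot.camera_model(name): a dict with "fx", "fy", "cx", "cy" (pixels), "position" and "rotation" of the camera in the world. Camera axes: x right, y down, z forward; pixel columns grow to the right and rows downward; lengths in mm; the calibration is good to about 2 mm. A picture is of the moment at which its call begins: read the wrist's pose just before it. camera_model takes no time and is no camera call; for the wrist camera it gives the pose at the moment of the call.
- bot.close_job(): hands the job in, once; it reports no verdict.
Trained networks look in the newest picture that a camera, given by its name, has taken for a name from the list of things; names that differ only in an ending like _2 or _b are one class to them, and where a whole thing is asked for, a point or a joint stands for the part that bears it (a point fixed in the world has none). Each returns a list of dicts, best first, with "conf" (0 to 1); they miss things now and then, are a little off and sometimes report something else, mostly with a low value. They report only what shows in the picture. A call takes as long as a camera call. They do not tell look-alikes from the thing itself.
- bot.find_in(camera, label): "bbox" ([left, top, width, height] in pixels, round what is visible of it).
- bot.spot_point(camera, label): "point" ([column, row] in pixels: a listed point, or the origin of a listed thing).
The state is a dict: "time": time; "joint_positions": joint angles; "dq": joint speeds; "tau": joint torques, N m; "tool_pos": TCP position; "tcp_rot": TCP orientation; "contact_force": force on the tool from outside, world axes, zero at the start; "moment": the same for the moment, N m; "grip_width": finger opening in mm.
Only numpy, scipy, OpenCV 4.12 (cv2) and the standard library are available. Lean on these libraries where they do the work, as an engineer would, in place of code of your own. Each camera call takes 0.05 s, during which the arm holds its last target.

TASK

The coffee grinder's knob has been mended and is still clamped in the little sliding-jaw vise: slide the jaw open by its tab and then lift the knob out. Turn the knob so that its D-shaped hole matches the grinder's D-shaped shaft, push it fully home onto the shaft, and keep pressing so that knob and shaft go down against the spring to the end of their travel; finish still holding the knob pressed down there, without letting go. Leave the cup, jar and spoon where they are.

Things in the scene. Friction and masses are not known exactly. Their poses are not given: they have to be found in the camera images.
- vise: Low steel vise fixed to the counter. Its origin is on the counter right under the seat of the clamped knob; z up. Base plate 64 mm (x) by 150 mm (y, from -45 to +105), 10 mm thick; the knob stands on it. The fixed jaw is at -y, 18 mm high; the sliding jaw is at +y.
- jaw (a joint): Opening of the sliding jaw in m: 0 clamped, 0.035 fully open; it moves along the vise's +y (away from the knob), about 3 N of friction, and stays where it is left. The jaw block is 25 mm (vise y) by 60 mm (vise x), top 23 mm above the counter, and its lip overhangs the knob's round skirt by about 5 mm, so open it at least 10 mm (20 mm or more is well open) before the knob comes up.
- jaw_tab (a point): Centre of the top edge of the upright aluminium tab on the sliding jaw, 55 mm above the counter: the tab is 30 mm wide (vise x), 12 mm thick (vise y), its upper 32 mm standing free above the jaw block; pinch or push it. It stands 56 mm from the knob's axis when closed. Axes as the vise's.
- knob: Loose grey plastic knob, about 80 g, standing upright in the vise. Origin at the centre of its underside, z up. Round skirt 50 mm across and 8 mm high; above it a square hub 26 by 26 mm (sides along its x and y) up to 34 mm. A D-shaped hole runs right through along z: 16.2 mm across, with its flat on the +x side, 3.9 mm from the axis. A raised ridge on the hub's top (7 mm long, 5 mm wide, 4 mm high) lies on the same +x side. About 1.1 mm clearance all round on the shaft.
- knob_flat (a point): Point at the height of the knob's underside, 20 mm from its axis, on the side (+x) of the hole's flat.
- grinder: Grey grinder fixed to the counter: low deck 150 mm (x) by 330 mm (y), 60 mm high, with a tower and hopper 313 mm high whose near side begins 140 mm from the shaft on the -y side (hopper rim too). Origin on the counter under the shaft's axis.
- spindle: Fixed round steel collar 40 mm across, 8 mm high, on the grinder's deck, with the sprung D-shaft standing in it. Origin at the centre of its underside (60 mm above the counter), z up; its +x is the side of the shaft's flat, and on that side a small index nose 6 mm wide and 6 mm high sticks out to 34 mm from the axis, lying on the deck.
- shaft_seat (a point): Centre of the round shoulder (24 mm across) on the sprung shaft, on which the knob's underside seats; 78 mm above the counter when not pressed; goes down with the shaft. Above it stands the D-shaft, 14 mm across, flat 2.8 mm from the axis on its +x side, 18 mm tall, the top 3 mm narrower by 1.2 mm all round. The shaft cannot turn.
- shaft_flat (a point): Point at the height of the shoulder, 20 mm from the shaft's axis, on the side (+x) of the shaft's flat.
- shaft (a joint): How far the shaft is pressed down, in m: 0 up, 0.008 at its stop. Spring: about 4 N to start, 10 N at the stop; it comes up again by itself, also with the knob on it.
- cup: Bystander: loose grey ceramic cup, 76 mm across, 75 mm high; origin at the centre of its underside.
- jar: Bystander: loose glass jar with a steel screw lid, 72 mm across, 100 mm high; origin at the centre of its underside.
- spoon: Bystander: loose steel spoon, 150 mm long along its x; origin on its underside.
Not all that is in view belongs to the job. What is shaped like the knob but turquoise is not meant.

How it is judged:
By the outcome, as a careful person would: the job done as asked, in the order asked, and still so for the second after the job is handed in, while the arm keeps its last pose, push and grip.
It also fails if it takes over 48 s, if anything falls off the work surface, if the arm or the gripper's body presses on something with over 40 N, if the wrist force passes 120 N, or if a joint passes its speed limit or range.

## Working session

There is one attempt and no reset: what is moved stays moved. The work goes in short steps, Python scripts to look and compute and a shell command to move; the robot and the scene stay as the last step left them, time stands still between calls to the robot, and variables do not carry over. Pictures are saved under pics/ and viewed, and the job is handed in when it is done.

```bash
mkdir -p pics
cat > h.py <<'E'
import numpy as np, cv2
from plant import bot
from scipy.spatial.transform import Rotation as R
def snap(c,fn):
    m=bot.camera_model(c); p,d=bot.capture(c)
    cv2.imwrite('pics/'+fn,p[:,:,::-1]); np.save('pics/'+fn+'.npy',d); return p,d,m
def ray(m,u,v,depth=None,z=None):
    r=np.array([(u-m['cx'])/m['fx'],(v-m['cy'])/m['fy'],1.0]); Rm=np.array(m['rotation']); P=np.array(m['position'])
    if depth is not None: return P+Rm@(r*depth)
    w=Rm@r; return P+w*(z-P[2])/w[2]
def proj(m,X):
    c=np.array(m['rotation']).T@(np.array(X)-m['position']); return [m['fx']*c[0]/c[2]+m['cx'],m['fy']*c[1]/c[2]+m['cy']]
E
python3 - <<'E'
from h import *
o=bot.get_obs(); print({k:np.round(v,3) for k,v in o.items()})
for c in ['scene','top']:
    p,d,m=snap(c,c+'0.png'); print(c,m['fx'],m['position'],np.round(m['rotation'],3).tolist())
    for l in ['knob','vise','spindle','grinder','cup','jar','spoon']:
        for f in bot.find_in(c,l)[:3]: print(c,l,f)
    for l in ['knob','knob_flat','jaw_tab','shaft_seat','shaft_flat','vise']:
        for f in bot.spot_point(c,l)[:3]: print(c,l,f)
print(bot.get_obs()['time'])
E
```

```text
{'time': np.float64(0.0), 'joint_positions': array([ 1.047,  0.343,  1.525, -0.   ,  1.275, -0.146]), 'dq': array([-0.001,  0.001, -0.   , -0.   , -0.001, -0.002]), 'tau': array([ 1.0000e-03, -4.3124e+01, -2.4423e+01,  7.2000e-02,  5.6000e-02,
       -0.0000e+00]), 'tool_pos': array([193.433, 487.617, 226.041]), 'tcp_rot': array([-1.71 ,  1.569, -2.088]), 'contact_force': array([ 0.212,  0.244, -0.751]), 'moment': array([0.016, 0.005, 0.053]), 'grip_width': np.float64(91.882)}
scene 586.379994713166 [1222.73396479  -93.6234915   940.20457819] [-2.497, -0.016, 1.397]
scene knob {'bbox': [349.0, 238.7, 27.6, 23.6], 'conf': 0.86}
scene knob {'bbox': [395.1, 227.6, 23.9, 31.1], 'conf': 0.84}
scene knob {'bbox': [331.5, 180.1, 73.3, 50.6], 'conf': 0.72}
scene vise {'bbox': [330.6, 182.1, 73.0, 49.8], 'conf': 0.69}
scene spindle {'bbox': [167.8, 213.6, 22.2, 28.0], 'conf': 0.54}
scene grinder {'bbox': [0.0, 115.1, 218.4, 181.7], 'conf': 0.65}
scene cup {'bbox': [356.3, 290.4, 44.7, 57.0], 'conf': 0.76}
scene jar {'bbox': [285.6, 302.9, 44.2, 63.3], 'conf': 0.87}
scene jar {'bbox': [341.7, 
[... 1426 characters left out ...]
1, 94.3], 'conf': 0.85}
top knob {'point': [245.9, 262.4], 'conf': 0.8}
top knob {'point': [236.1, 328.7], 'conf': 0.63}
top knob {'point': [194.8, 266.2], 'conf': 0.57}
top knob_flat {'point': [203.7, 256.7], 'conf': 0.8}
top knob_flat {'point': [253.9, 250.1], 'conf': 0.69}
top knob_flat {'point': [235.6, 318.9], 'conf': 0.58}
top jaw_tab {'point': [196.0, 341.7], 'conf': 0.93}
top jaw_tab {'point': [462.5, 311.5], 'conf': 0.32}
top shaft_seat {'point': [462.2, 310.8], 'conf': 0.63}
top shaft_seat {'point': [453.2, 309.9], 'conf': 0.43}
top shaft_flat {'point': [467.2, 300.8], 'conf': 0.54}
top vise {'point': [237.9, 327.9], 'conf': 0.6}
top vise {'point': [258.8, 166.4], 'conf': 0.25}
1.4
```

```bash
sed -i "s/Rm=np.array(m\['rotation'\])/Rm=RM(m)/; s/np.array(m\['rotation'\]).T/RM(m).T/" h.py
cat >> h.py <<'E'
def RM(m): return R.from_euler('xyz',m['rotation']).as_matrix()
E
python3 - <<'E'
from h import *
i=cv2.imread('pics/top0.png'); 
a=cv2.resize(i[230:390,150:350],None,fx=4,fy=4,interpolation=3)[:600]; cv2.imwrite('pics/t1.png',a)
cv2.imwrite('pics/t2.png',cv2.resize(i[270:350,400:500],None,fx=7,fy=7,interpolation=3))
m=bot.camera_model('top')
print('tab',ray(m,196,341.7,z=55)); print('knob',ray(m,236.1,328.7,z=10),ray(m,237.9,327.9,z=0),'flat',ray(m,235.6,318.9,z=10))
print('seat',ray(m,462.2,310.8,z=78),'flat',ray(m,467.2,300.8,z=78))
m=bot.camera_model('scene')
print('tab',ray(m,381.7,182.4,z=55)); print('knob',ray(m,355.5,211.7,z=10),ray(m,352.6,212.3,z=0),'flat',ray(m,358.9,215.2,z=10))
print('seat',ray(m,176.7,218.8,z=78),'flat',ray(m,174.3,229.3,z=78))
E
```

```text
tab [442.81858908 201.70992689  55.        ]
knob [461.65736597 147.60215626  10.        ] [462.68154153 146.34894711   0.        ] flat [477.76972174 149.05237549  10.        ]
seat [ 492.77633258 -210.92021459   78.        ] flat [ 508.06816157 -219.42909332   78.        ]
tab [438.98391968 205.39810897  55.        ]
knob [470.69618175 146.70632305  10.        ] [463.23978583 142.93337236   0.        ] flat [481.02040255 151.5893676   10.        ]
seat [ 488.63735393 -208.94116931   78.        ] flat [ 513.38425813 -214.28855732   78.        ]
```

View pics/t1.png

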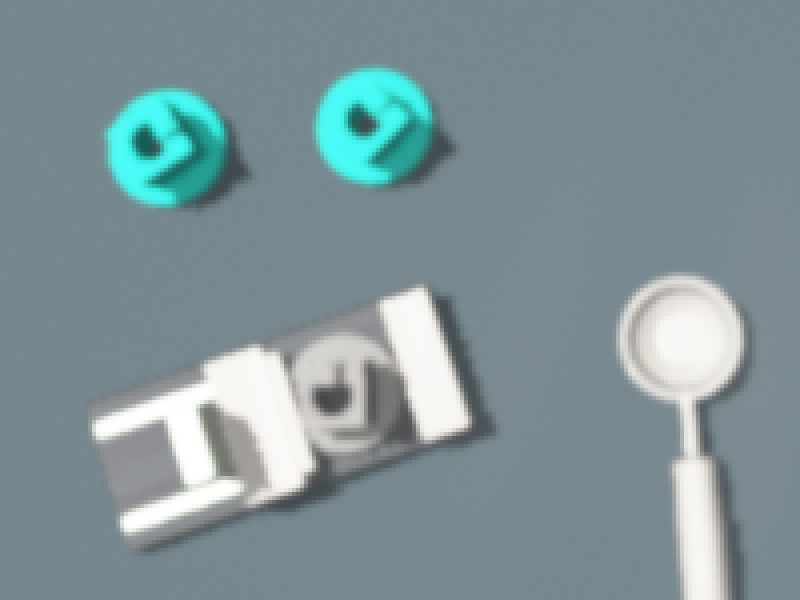

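View pics/t2.png

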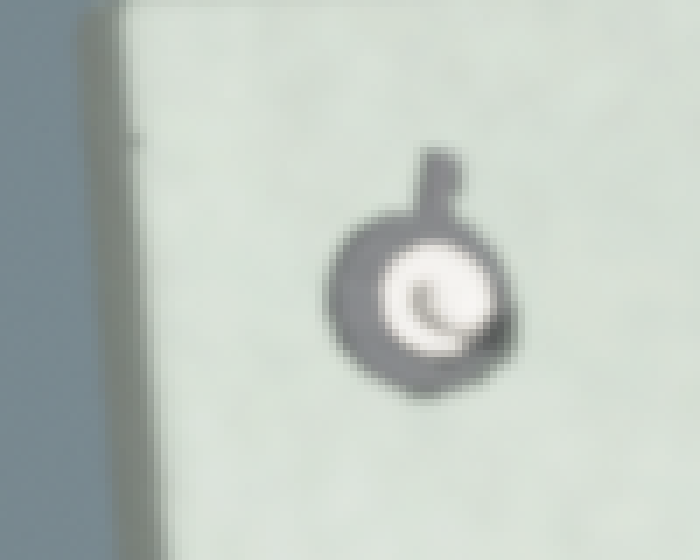

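View pics/scene0.png

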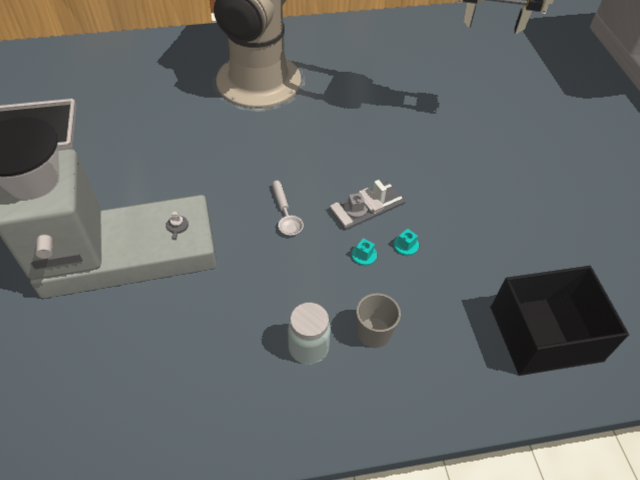

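View pics/top0.png

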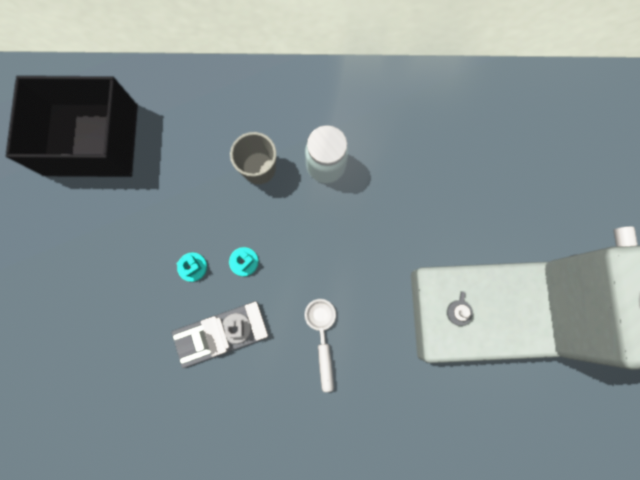

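```bash
cat >> h.py <<'E'
def tool():
    o=bot.get_obs(); return np.array(o['tool_pos']),R.from_euler('xyz',o['tcp_rot']).as_matrix()
def goto(X,yaw=None):
    """remaining shift in tool axes (cm) from measured pose to world X; turn about tool x so tool y has world yaw (mod pi)"""
    p,M=tool(); print('now',np.round(p,1),'yaw_y',np.degrees(np.arctan2(M[1,1],M[0,1])).round(2),'xaxis',M[:,0].round(3))
    print('shift cm',(M.T@(np.array(X)-p)/10).round(2))
    if yaw is not None:
        c=np.arctan2(M[1,1],M[0,1]); d=yaw-c; d=(d+np.pi/2)%np.pi-np.pi/2
        print('turn tool x: %.3f'%(-d),'j6',bot.get_obs()['joint_positions'][5].round(2))
E
python3 - <<'E'
from h import *
p,M=tool(); print(M.round(3)); m=bot.camera_model('wrist'); print(m, (M.T@(np.array(m['position'])-p)).round(1),(M.T@RM(m)).round(2))
goto([440,150,260],np.radians(20))
E
```

```text
[[ 0.     0.369  0.929]
 [ 0.     0.929 -0.369]
 [-1.     0.     0.   ]]
{'fx': 411.42244880454234, 'fy': 411.42244880454234, 'cx': 324.7030413396204, 'cy': 239.2211012576453, 'position': array([125.60263945, 515.2188917 , 384.72735464]), 'rotation': array([ 2.86448892e+00, -6.36452338e-04,  1.19385268e+00])} [-158.     0.2  -73.3] [[-0.   -0.27  0.96]
 [ 1.    0.    0.  ]
 [-0.    0.96  0.27]]
now [193.7 488.  226.7] yaw_y 68.35 xaxis [ 0.  0. -1.]
shift cm [ -3.33 -22.33  35.37]
turn tool x: 0.844 j6 -0.15
```

```bash
python3 -m handwheel '[[[0.3,-1.8,3.2,0],[0.3,-1.8,3.2,0],[0.3,-1.8,3.2,0],[0.3,-1.8,3.2,0],[0.3,-1.8,3.2,0],[0.3,-1.8,3.2,0],[0.3,-1.8,3.2,0],[0.3,-1.8,3.2,0]]]' && python3 -m handwheel '[[[1,0,0,0.12],[1,0,0,0.12],[1,0,0,0.12],[1,0,0,0.12],[1,0,0,0.12],[1,0,0,0.12],[1,0,0,0.12]]]' 0.6; python3 -c "
from h import *
goto([452,175,130],np.radians(20))"
```

```text
time: 2.07
tool_pos: [379.3, 258.2, 202.8]
tcp_rot: [0.978, 1.57, 0.601]
contact_force: [0.9, 0.9, 0.6]
grip_width: 91.7
time: 2.65
tool_pos: [378.6, 259.7, 132.4]
tcp_rot: [1.838, 1.57, 0.614]
contact_force: [0.6, 0.4, 0.3]
grip_width: 55.5
now [378.6 259.7 132.4] yaw_y 19.88 xaxis [ 0.  0. -1.]
shift cm [ 0.24  4.02 10.46]
turn tool x: -0.002 j6 0.09
```

```bash
python3 -m handwheel '[[[0,1.34,3.5,0],[0,1.34,3.5,0],[0,1.34,3.5,0],[0,0,0,0]]]'
python3 - <<'E'
from h import *
p,d,m=snap('wrist','w1.png'); tool()
print(m)
for l,z in [('knob',10),('knob_flat',10),('jaw_tab',55),('vise',0)]:
    for f in bot.spot_point('wrist',l)[:2]: print(l,f,ray(m,*f['point'],z=z).round(1), d[int(f['point'][1]),int(f['point'][0])])
goto([442,203,130],np.radians(20))
import pickle; pickle.dump(m,open('pics/w1.pkl','wb'))
E
```

```text
time: 2.98
tool_pos: [456.8, 171.3, 133.0]
tcp_rot: [0.968, 1.567, -0.254]
contact_force: [0.1, 0.3, -0.1]
grip_width: 55.2
{'fx': 411.42244880454234, 'fy': 411.42244880454234, 'cx': 324.7030413396204, 'cy': 239.2211012576453, 'position': array([431.59120081, 240.83410699, 290.80748984]), 'rotation': array([ 2.86257911, -0.00303057,  0.34989839])}
knob {'point': [493.3, 207.8], 'conf': 0.93} [562.4 227.   10. ] 262.69922
knob {'point': [323.0, 261.5], 'conf': 0.66} [464.5 149.4  10. ] 263.88306
knob_flat {'point': [498.3, 233.2], 'conf': 0.88} [573.9 211.7  10. ] 266.19165
knob_flat {'point': [345.0, 269.6], 'conf': 0.61} [481.7 149.1  10. ] 261.73996
jaw_tab {'point': [323.8, 198.8], 'conf': 0.77} [446.6 200.3  55. ] 238.25525
jaw_tab {'point': [632.1, 397.9], 'conf': 0.63} [687.6 144.1  55. ] 105.14971
vise {'point': [323.1, 259.4], 'conf': 0.88} [465.2 147.8  -0. ] 267.80826
now [451.7 175.8 132.7] yaw_y 20.28 xaxis [-0.001  0.    -1.   ]
shift cm [ 0.27  0.04 -2.88]
turn tool x: 0.005 j6 -0.14
```

View pics/w1.png

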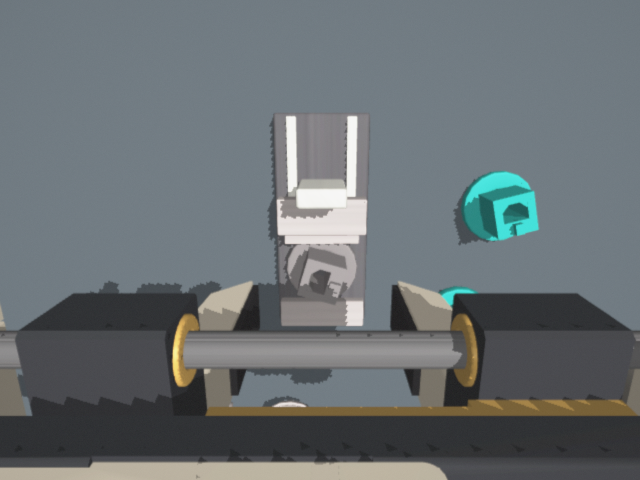

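```bash
python3 -m handwheel '[[[3,0,-1.3,0],[3.5,0,-1.3,0],[2.5,0,0,0],[1.1,0,0,0],[0,0,0,0]]]'
python3 - <<'E'
from h import *
goto([444,201,32],np.radians(20))
p,d,m=snap('wrist','w2.png')
i=cv2.imread('pics/w1.png'); cv2.imwrite('pics/w1z.png',cv2.resize(i[160:340,240:400],None,fx=3.3,fy=3.3,interpolation=3))
E
```

```text
time: 3.65
tool_pos: [440.7, 200.2, 29.4]
tcp_rot: [-1.69, 1.565, -2.905]
contact_force: [-0.6, -0.6, 0.5]
grip_width: 55.2
now [440.7 200.2  29.4] yaw_y 20.36 xaxis [-0.005 -0.001 -1.   ]
shift cm [-0.26  0.34  0.04]
turn tool x: 0.006 j6 -0.09
```

View pics/w2.png

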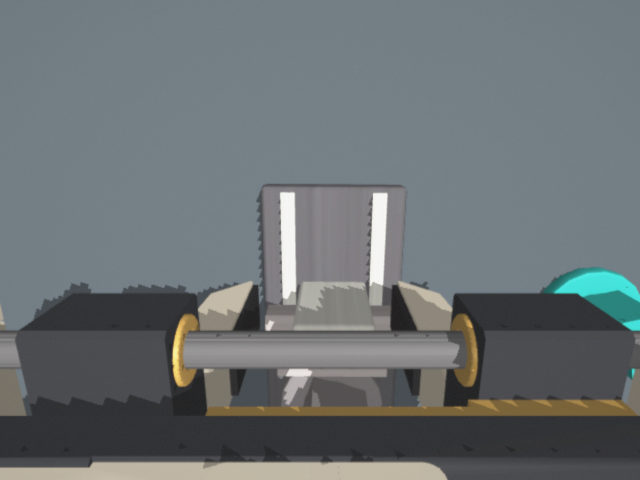

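View pics/w1z.png

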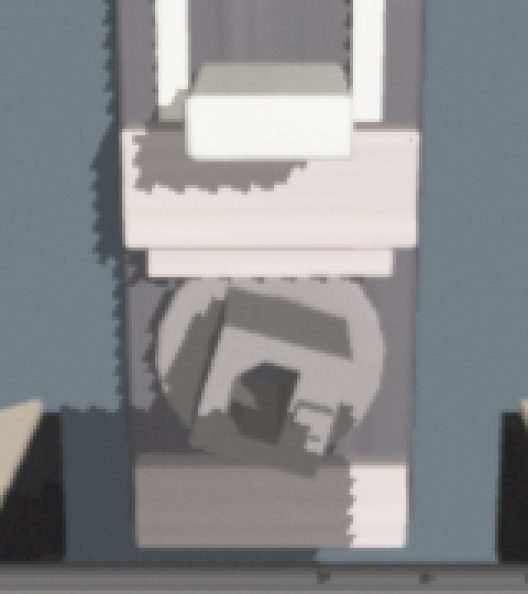

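```bash
python3 -m handwheel '[[[-0.2,0.3,0,0],[0,0,0,0],[0,0,0,0],[0,0,0,0],[0,0,0,0],[0,0,0,0]]]' 0.2; python3 -m handwheel '[[[0,0,-0.5,0],[0,0,-0.7,0],[0,0,-0.8,0],[0,0,-0.8,0],[0,0,0,0],[0,0,0,0]]]'
```

```text
time: 4.2
tool_pos: [444.4, 199.9, 34.3]
tcp_rot: [-1.64, 1.567, -2.858]
contact_force: [-6.2, -3.0, 9.5]
grip_width: 29.6
time: 4.7
tool_pos: [434.7, 226.8, 34.3]
tcp_rot: [-1.798, 1.567, -3.016]
contact_force: [-7.2, 0.1, 6.3]
grip_width: 29.7
```

```bash
python3 -m handwheel '[[[0,0,0,0],[0,0,0,0],[-2,0,0,0],[-4,0,0,0],[-4,0,2,0.12],[0,0,2.5,0.12],[0,0,0,0],[0,0,0,0]]]' 0.6
python3 - <<'E'
from h import *
goto([463,148,140],np.radians(6))
p,d,m=snap('wrist','w3.png')
for l,z in [('knob',10),('knob_flat',10),('jaw_tab',55),('vise',0)]:
    for f in bot.spot_point('wrist',l)[:3]: print(l,f,ray(m,*f['point'],z=z).round(1), d[int(f['point'][1]),int(f['point'][0])])
import pickle; pickle.dump(m,open('pics/w3.pkl','wb'))
i=cv2.imread('pics/w3.png'); cv2.imwrite('pics/w3z.png',cv2.resize(i[120:300,220:440],None,fx=3.3,fy=3.3,interpolation=3))
E
```

```text
time: 5.37
tool_pos: [449.4, 184.2, 131.6]
tcp_rot: [1.769, 1.569, 0.31]
contact_force: [-0.4, 0.1, -0.3]
grip_width: 55.3
now [449.4 184.2 131.6] yaw_y 6.41 xaxis [ 0.002  0.001 -1.   ]
shift cm [-0.84  0.94  3.75]
turn tool x: 0.007 j6 0.12
knob {'point': [338.8, 282.9], 'conf': 0.78} [464.8 147.   10. ] 265.3162
knob {'point': [495.4, 186.8], 'conf': 0.67} [562.4 228.7  10. ] 256.04163
knob {'point': [480.4, 301.0], 'conf': 0.57} [570.4 144.5  10. ] 89.050514
knob_flat {'point': [507.3, 208.0], 'conf': 0.98} [573.9 215.2  10. ] 260.87805
knob_flat {'point': [367.5, 283.1], 'conf': 0.68} [485.6 149.2  10. ] 290.77606
jaw_tab {'point': [305.3, 178.0], 'conf': 0.61} [434.3 226.1  55. ] 233.10829
jaw_tab {'point': [364.4, 280.5], 'conf': 0.37} [476.4 168.1  55. ] 291.15533
```

View pics/w3z.png

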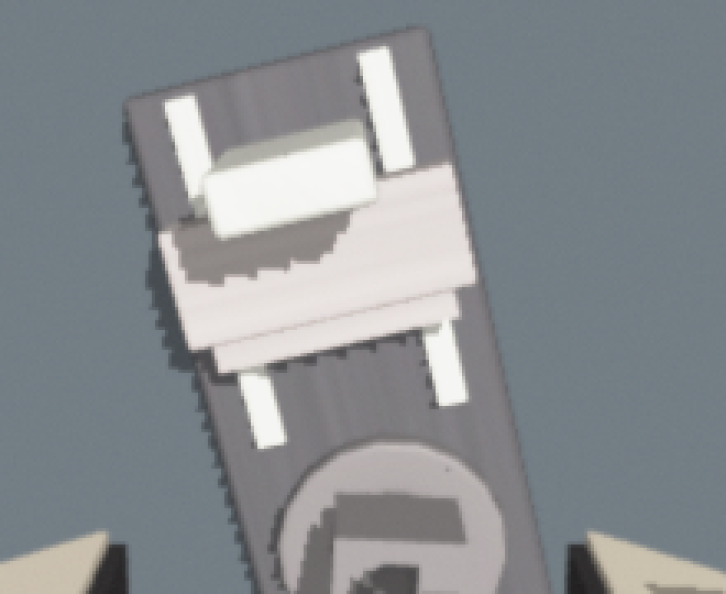

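```bash
python3 -m handwheel '[[[-1,0.9,-1.5,0.02],[-1,0,-1.5,0.01],[0,0,0,0],[0,0,0,0]]]'
python3 - <<'E'
from h import *
goto([463,148,140],np.radians(6))
p,d,m=snap('wrist','w4.png')
for l,z in [('knob',10),('knob_flat',10),('jaw_tab',55),('vise',0)]:
    for f in bot.spot_point('wrist',l)[:3]: print(l,f,ray(m,*f['point'],z=z).round(1), d[int(f['point'][1]),int(f['point'][0])])
import pickle; pickle.dump(m,open('pics/w4.pkl','wb'))
i=cv2.imread('pics/w4.png'); cv2.imwrite('pics/w4z.png',cv2.resize(i[200:300,270:390],None,fx=6,fy=6,interpolation=3))
# depth top of hub
H=[]
for v in range(190,300):
  for u in range(260,400):
    if d[v,u]>0:
      X=ray(m,u,v,depth=d[v,u])
      if 42<X[2]<46.5 and abs(X[0]-464)<30 and abs(X[1]-148)<30: H.append(X)
H=np.array(H); print(len(H)); 
if len(H): print(H.min(0),H.max(0),H.mean(0)); r=cv2.minAreaRect(H[:,:2].astype(np.float32)); print(r)
E
```

```text
time: 5.95
tool_pos: [454.4, 216.6, 150.7]
tcp_rot: [-0.604, 1.571, -2.088]
contact_force: [0.3, 0.2, 0.4]
grip_width: 55.1
now [454.4 216.6 150.7] yaw_y 4.92 xaxis [-0. -0. -1.]
shift cm [1.07 0.27 6.91]
turn tool x: -0.019 j6 0.21
knob {'point': [330.9, 310.3], 'conf': 0.73} [466.  147.6  10. ] 298.71106
knob {'point': [471.2, 219.5], 'conf': 0.64} [563.3 230.2  10. ] 281.65073
knob_flat {'point': [353.8, 311.2], 'conf': 0.72} [484.2 148.4  10. ] 317.65155
knob_flat {'point': [483.7, 242.9], 'conf': 0.72} [576.1 213.1  10. ] 286.28085
jaw_tab {'point': [292.6, 223.6], 'conf': 0.57} [433.7 226.8  55. ] 260.52676
0
```

View pics/w4z.png

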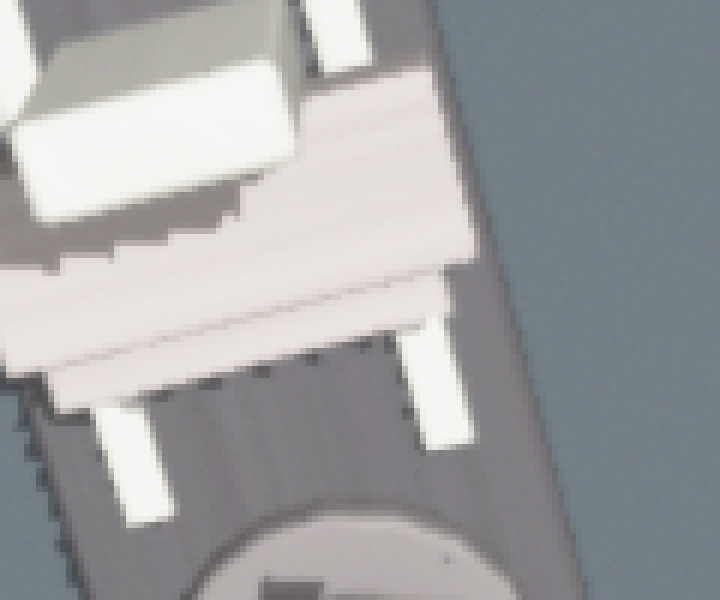

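```bash
python3 -m handwheel '[[[0.5,0.6,3.5,0],[0.5,0.4,3.3,0],[0,0,0,0],[0,0,0,0]]]'
python3 - <<'E'
from h import *
goto([465,148,140],np.radians(5))
p,d,m=snap('wrist','w5.png')
for l,z in [('knob',10),('knob_flat',10),('vise',0)]:
    for f in bot.spot_point('wrist',l)[:3]: print(l,f,ray(m,*f['point'],z=z).round(1), d[int(f['point'][1]),int(f['point'][0])])
i=cv2.imread('pics/w5.png'); cv2.imwrite('pics/w5z.png',cv2.resize(i[200:300,270:390],None,fx=6,fy=6,interpolation=3))
H=[]
for v in range(190,300):
  for u in range(260,400):
    if d[v,u]>0:
      X=ray(m,u,v,depth=d[v,u])
      if 40<X[2]<46.5 and abs(X[0]-464)<30 and abs(X[1]-148)<30: H.append(X)
H=np.array(H); print(len(H)); 
if len(H): print(H.min(0),H.max(0),H.mean(0)); r=cv2.minAreaRect(H[:,:2].astype(np.float32)); print(r)
E
```

```text
time: 6.53
tool_pos: [470.3, 147.4, 140.6]
tcp_rot: [-1.638, 1.57, -3.129]
contact_force: [-0.2, 0.7, 0.3]
grip_width: 55.0
now [470.3 147.4 140.6] yaw_y 4.55 xaxis [-0.001 -0.    -1.   ]
shift cm [ 0.06 -0.52 -0.1 ]
turn tool x: -0.008 j6 0.07
knob {'point': [471.5, 123.4], 'conf': 0.87} [563.6 228.2  10. ] 254.73029
knob {'point': [460.9, 246.5], 'conf': 0.85} [571.3 141.8  10. ] 285.01294
knob {'point': [318.9, 227.0], 'conf': 0.77} [466.5 148.1  10. ] 263.37686
knob_flat {'point': [483.1, 150.5], 'conf': 0.93} [574.7 211.1  10. ] 260.29547
knob_flat {'point': [345.2, 225.4], 'conf': 0.92} [485.3 150.8  10. ] 288.9267
knob_flat {'point': [479.1, 265.2], 'conf': 0.81} [587.2 128.5  10. ] 283.2958
vise {'point': [317.2, 224.3], 'conf': 0.65} [465.1 147.5   0. ] 262.01984
1163
[450.71795595 132.97532393  40.01043341] [477.85812617 160.87883842  46.47651191] [463.9180129  147.65222487  43.80852551]
((464.3973083496094, 147.0707244873047), (25.65648651123047, 26.615345001220703), 3.8386332988739014)
```

View pics/w5z.png

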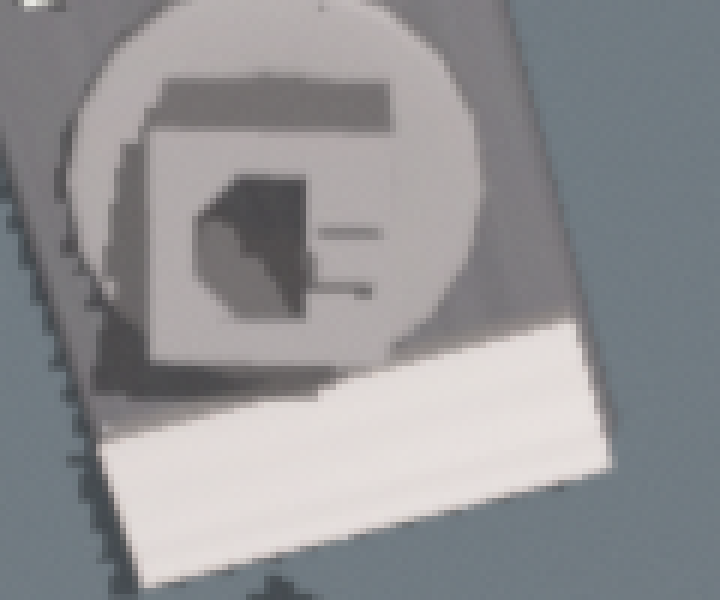

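```bash
python3 -m handwheel '[[[4,-0.6,0,0],[4,0,0,0],[2.5,0,0,0],[1.2,0,0,0],[0,0,0,0],[0,0,0,0]]]'; python3 -c "
from h import *
goto([464.4,147.1,23],np.radians(4.3))"
```

```text
time: 7.23
tool_pos: [464.1, 149.2, 23.9]
tcp_rot: [-1.685, 1.57, 3.112]
contact_force: [-0.1, 0.3, 0.1]
grip_width: 55.1
now [464.1 149.2  23.9] yaw_y 4.83 xaxis [-0.001  0.    -1.   ]
shift cm [0.09 0.02 0.21]
turn tool x: 0.009 j6 0.07
```

```bash
python3 -m handwheel '[[[0,0,0.2,0.01],[0,0,0,0],[0,0,0,0],[0,0,0,0],[0,0,0,0],[0,0,0,0]]]' 0; python3 -m handwheel '[[[-1,0,0,0],[-2,0,0,0],[-4,0,0,0],[-4,0,0,0],[-4,0,0,0],[0,0,0,0]]]';python3 - <<'E'
from h import *
goto([491,-210,150])
p,d,m=snap('wrist','w6.png')
for c in ['scene','top']:
  snap(c,c+'6.png')
E
```

```text
time: 7.73
tool_pos: [464.8, 146.5, 24.6]
tcp_rot: [1.729, 1.57, 0.231]
contact_force: [-0.9, -0.5, 4.8]
grip_width: 25.8
time: 8.23
tool_pos: [468.3, 147.1, 182.0]
tcp_rot: [1.657, 1.557, 0.159]
contact_force: [1.8, 0.1, -0.8]
grip_width: 25.8
now [468.3 147.1 182. ] yaw_y 4.19 xaxis [ 0.014  0.002 -1.   ]
shift cm [ 3.15 -0.39 35.79]
```

View pics/w6.png

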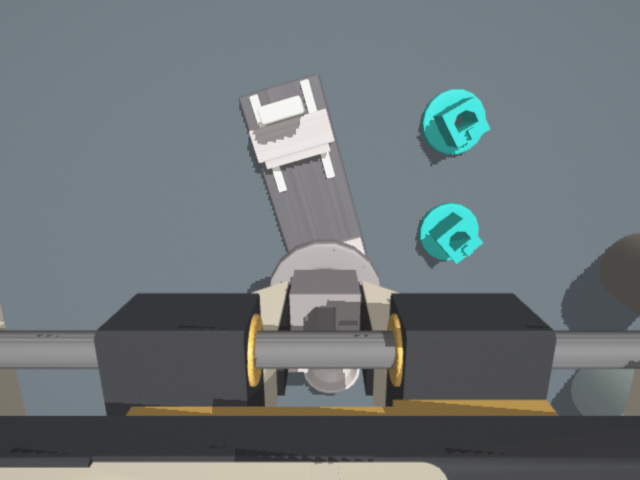

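View pics/scene6.png

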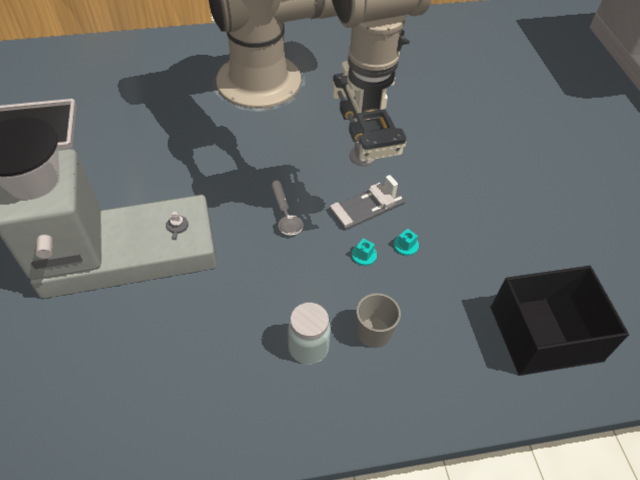

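```bash
python3 -m handwheel '[[[-0.5,0,2,0],[-0.5,0,4,0],[-0.5,0,4,0],[-0.3,0,4,0],[0,0,4,0],[0,0,4,0],[0,0,4,0],[0,0,4,0]]]'; python3 -m handwheel '[[[0,0,4,0.06],[0,0,3.5,0.06],[0,0,1.5,0.06],[0,0,0,0],[0,0,0,0]]]';python3 - <<'E'
from h import *
goto([490,-245,200],np.radians(-6))
p,d,m=snap('wrist','w7.png')
for l,z in [('spindle',60),('shaft_seat',78),('shaft_flat',78)]:
    for f in bot.spot_point('wrist',l)[:3]: print(l,f,ray(m,*f['point'],z=z).round(1), d[int(f['point'][1]),int(f['point'][0])])
goto([490,-245,200],np.radians(-6))
E
```

```text
time: 9.05
tool_pos: [485.1, -154.3, 190.1]
tcp_rot: [-2.144, 1.567, 2.641]
contact_force: [0.5, 0.2, -1.1]
grip_width: 25.6
time: 9.47
tool_pos: [488.0, -242.5, 189.9]
tcp_rot: [-2.178, 1.566, 2.427]
contact_force: [-0.0, 1.3, -0.2]
grip_width: 25.7
now [ 488.  -242.5  189.9] yaw_y -6.17 xaxis [-0.003  0.003 -1.   ]
shift cm [-1.01  0.22  0.22]
turn tool x: -0.003 j6 -0.49
spindle {'point': [324.5, 186.3], 'conf': 0.64} [ 491.2 -211.7   60. ] 253.66602
shaft_seat {'point': [327.5, 187.5], 'conf': 0.68} [ 493.5 -210.1   78. ] 254.10252
shaft_seat {'point': [369.1, 291.9], 'conf': 0.38} [ 515.  -286.9   78. ] 158.85402
now [ 489.  -241.1  191.6] yaw_y -5.99 xaxis [-0.001  0.001 -1.   ]
shift cm [-0.84  0.14  0.38]
turn tool x: 0.000 j6 -0.49
```

View pics/w7.png

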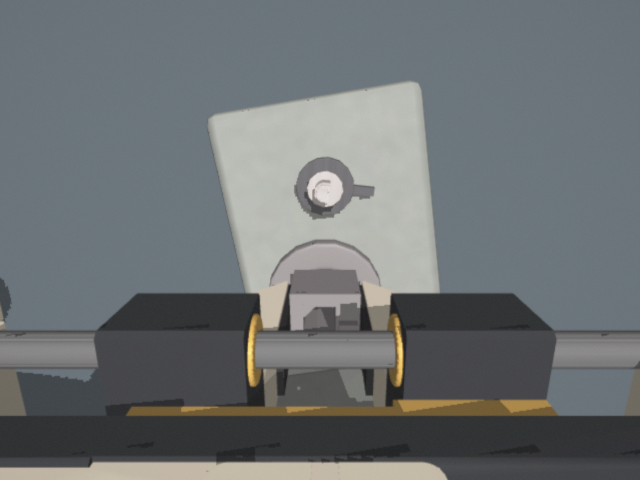

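```bash
cat > fit.py <<'E'
from h import *
from scipy.optimize import least_squares
import sys
goto([490,-245,200],np.radians(-6))
p,d,m=snap('wrist',sys.argv[1]); P,M=tool()
for l,z in [('spindle',60),('shaft_seat',78),('shaft_flat',78)]:
    for f in bot.spot_point('wrist',l)[:3]: print(l,f,ray(m,*f['point'],z=z).round(1))
v,u=np.mgrid[0:480,0:640]
Rm=RM(m); r=np.stack([(u-m['cx'])/m['fx'],(v-m['cy'])/m['fy'],np.ones_like(d)],-1)*d[...,None]
X=r@Rm.T+m['position']; T=(X-P)@M
ok=d>0
print('deck z',np.median(X[130:160,240:280,2]))
# knob skirt in tool frame
roi=ok&(v>225)&(v<320)&(u>250)&(u<400)
s=T[roi]; sk=s[(s[:,0]>-2)&(s[:,0]<20)]
print('skirt',len(sk), np.percentile(sk,[5,50,95],axis=0).round(1).tolist())
# image-edge circle fit for skirt: boundary pixels = smallest z per column
pts=[]
for c in range(275,376,4):
    col=np.where(roi[:,c]&(T[:,c,0]>-4)&(T[:,c,0]<20))[0]
    if len(col): pts.append(T[col[0],c])
pts=np.array(pts); 
f=least_squares(lambda q:np.hypot(pts[:,1]-q[0],pts[:,2]-q[1])-25,[0,0],loss='soft_l1'); print('skirt centre tool y,z',f.x.round(2),np.std(f.fun).round(2),'depth x',np.median(pts[:,0]).round(2))
# collar top points z~68 radius 20
i=p.mean(-1)
col=ok&(X[...,2]>64.5)&(X[...,2]<71)&(np.hypot(X[...,0]-491,X[...,1]+210)<30)
print('collar z-band',col.sum(), X[col].mean(0).round(1))
sh=ok&(X[...,2]>74)&(X[...,2]<81)&(np.hypot(X[...,0]-491,X[...,1]+210)<25); print('shoulder',sh.sum(),X[sh].mean(0).round(1)); 
if sh.sum()>5: print(cv2.minEnclosingCircle(X[sh][:,:2].astype(np.float32)))
st=ok&(X[...,2]>90)&(X[...,2]<99)&(np.hypot(X[...,0]-491,X[...,1]+210)<25); print('shafttop',st.sum(),X[st].mean(0).round(1)); 
if st.sum()>5: print(cv2.minEnclosingCircle(X[st][:,:2].astype(np.float32)))
img=cv2.imread('pics/'+sys.argv[1]); cv2.imwrite('pics/z_'+sys.argv[1],cv2.resize(img[150:230,280:390],None,fx=7,fy=7,interpolation=3))
import pickle; pickle.dump((m,P,M),open('pics/'+sys.argv[1]+'.pkl','wb'))
E
python3 -m handwheel '[[[0,0,0,0],[0,0,0,0]]]'; python3 fit.py w8.png
```

```text
time: 9.83
tool_pos: [489.2, -241.7, 192.1]
tcp_rot: [2.658, 1.571, 0.982]
contact_force: [0.4, 0.1, -0.6]
grip_width: 25.7
now [ 489.2 -241.7  192.1] yaw_y -6.03 xaxis [ 0.  0. -1.]
shift cm [-0.79  0.11  0.32]
turn tool x: -0.001 j6 -0.49
spindle {'point': [322.1, 186.4], 'conf': 0.68} [ 491.1 -211.4   60. ]
shaft_seat {'point': [324.9, 190.0], 'conf': 0.96} [ 493.1 -211.3   78. ]
shaft_flat {'point': [349.0, 191.8], 'conf': 0.93} [ 509.  -214.2   78. ]
deck z 60.02980344963834
skirt 3622 [[0.4, -18.4, -24.6], [6.7, 0.3, -15.7], [10.9, 19.2, 6.9]]
skirt centre tool y,z [ 0.51 -0.65] 0.19 depth x 11.99
collar z-band 1708 [ 493.2 -209.9   67.9]
shoulder 681 [ 492.2 -210.1   78. ]
((491.426025390625, -210.97122192382812), 11.921191215515137)
shafttop 272 [ 490.1 -210.2   94.7]
((491.1909484863281, -210.76553344726562), 6.709747791290283)
```

View pics/z_w8.png

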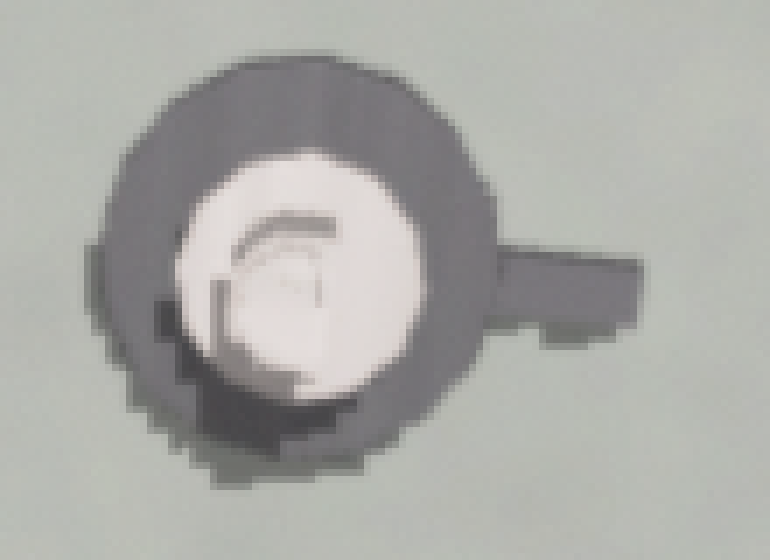

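Run:
```python
from h import *
import pickle
m,P,M=pickle.load(open('pics/w8.png.pkl','rb')); d=np.load('pics/w8.png.npy')
v,u=np.mgrid[0:480,0:640]
r=np.stack([(u-m['cx'])/m['fx'],(v-m['cy'])/m['fy'],np.ones_like(d)],-1)*d[...,None]
X=r@RM(m).T+m['position']; c=np.array([491.3,-210.9])
rel=X[...,:2]-c; rr=np.hypot(*rel.transpose(2,0,1))
n=(X[...,2]>64)&(X[...,2]<68)&(rr>21.5)&(rr<36)&(d>0)
q=rel[n]; print(n.sum(),q.mean(0),np.degrees(np.arctan2(*q.mean(0)[::-1])))
vx=cv2.fitLine(q.astype(np.float32),cv2.DIST_L2,0,.01,.01).ravel(); print(vx,np.degrees(np.arctan2(vx[1],vx[0])))
C=(X[...,2]>66.5)&(X[...,2]<69)&(rr<21.5)&(d>0); print(cv2.minEnclosingCircle(X[C][:,:2].astype(np.float32)))
# deck edge orientation
D=(abs(X[...,2]-60)<1.5)&(d>0)&(v<230)
co=X[D][:,:2]; print(cv2.minAreaRect(co.astype(np.float32)))
s=(X[...,2]>84)&(X[...,2]<97)&(rr<11)&(d>0); print('shaft all',np.percentile(rel[s]@M[:2,1],[1,99]),)
# shaft top at nose-angle frame
for a in (-10,-12,-14,-16):
  e=np.array([np.cos(np.radians(a)),np.sin(np.radians(a))]); print(a,np.percentile(rel[s]@e,[1,50,99]).round(2),np.percentile(rel[s]@[-e[1],e[0]],[1,99]).round(2))
```

```text
160 [27.17081643 -5.95653699] -12.36508705758354
[ 0.9794822  -0.20153087 27.170816   -5.956537  ] -11.626494
((492.04248046875, -211.2247314453125), 20.535505294799805)
((491.00909423828125, -203.79153442382812), (144.96743774414062, 101.19835662841797), 2.9903688430786133)
shaft all [-6.24301771  3.193659  ]
-10 [-6.14 -1.26  2.87] [-6.26  6.34]
-12 [-6.11 -1.27  2.79] [-6.33  6.34]
-14 [-6.12 -1.29  2.8 ] [-6.38  6.38]
-16 [-6.11 -1.35  2.92] [-6.42  6.42]
```

```bash
python3 -m handwheel '[[[2,0,-1.2,0.055],[2,0,-1.8,0.055],[1.5,0,0,0],[0,0,0,0],[0,0,0,0],[0,0,0,0]]]'; python3 -c "
from h import *
goto([490.8,-211.5,118],np.radians(-12.3))"
```

```text
time: 10.53
tool_pos: [493.8, -213.6, 138.0]
tcp_rot: [1.226, 1.569, -0.561]
contact_force: [0.2, -0.1, 0.9]
grip_width: 25.9
now [ 493.8 -213.6  138. ] yaw_y -12.43 xaxis [ 0.001 -0.001 -1.   ]
shift cm [ 2.   -0.35 -0.14]
turn tool x: -0.002 j6 -0.33
```

```bash
python3 -m handwheel '[[[1,-0.35,-0.14,0],[1,0,0,0],[0,0,0,0],[0,0,0,0],[0,0,0,0]]]'
python3 - <<'E'
from h import *
goto([490.8,-211.5,112],np.radians(-12.3))
for c in ['wrist','scene']: snap(c,c+'9.png')
i=cv2.imread('pics/scene9.png'); cv2.imwrite('pics/s9z.png',cv2.resize(i[150:270,100:250],None,fx=5,fy=5,interpolation=3))
E
```

```text
time: 10.95
tool_pos: [490.5, -211.3, 117.5]
tcp_rot: [1.327, 1.57, -0.461]
contact_force: [0.1, 0.3, 0.1]
grip_width: 26.1
now [ 490.5 -211.3  117.5] yaw_y -12.45 xaxis [ 0.001 -0.    -1.   ]
shift cm [0.55 0.03 0.02]
turn tool x: -0.003 j6 -0.33
```

View pics/s9z.png

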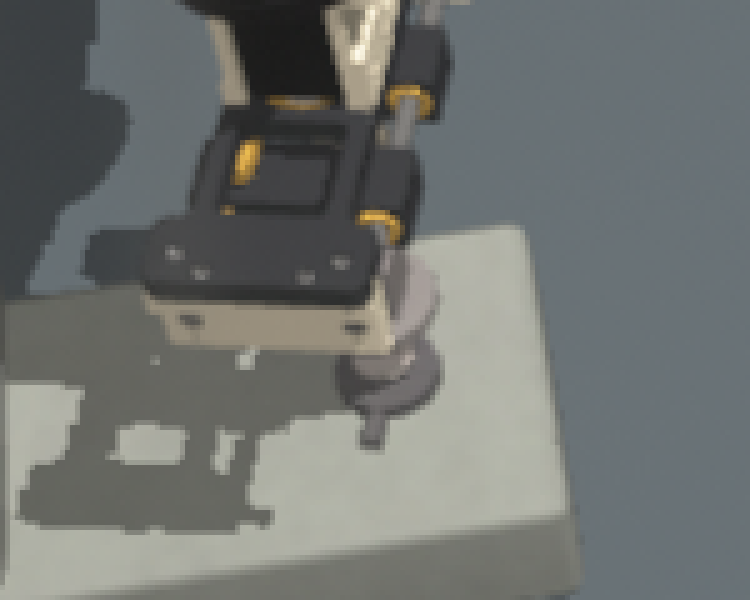

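View pics/wrist9.png

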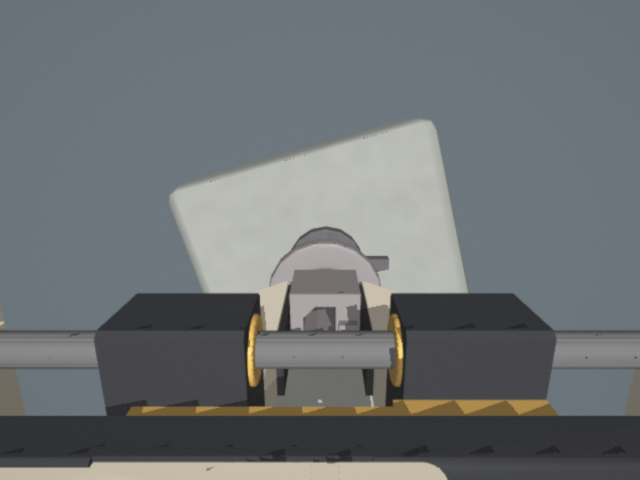

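Knob is above the collar, with the nose horizontal at image (375,262), i.e. aligned with the tool's +y. Descend in small steps.

```bash
python3 -m handwheel '[[[0.5,0.03,0,0],[0.3,0,0,0],[0.3,0,0,0],[0,0,0,0],[0,0,0,0]]]';  python3 -c "
from h import *
goto([490.8,-211.5,92.6],np.radians(-12.3)); print(bot.get_obs()['moment'])"
```

```text
time: 11.47
tool_pos: [490.3, -210.8, 105.6]
tcp_rot: [-2.049, 1.57, 2.447]
contact_force: [0.4, -0.1, -1.0]
grip_width: 25.6
now [ 490.3 -210.8  105.6] yaw_y -12.43 xaxis [-0.001  0.    -1.   ]
shift cm [1.3  0.07 0.06]
turn tool x: -0.002 j6 -0.33
[-0.07651771  0.04360757  0.02750966]
```

```bash
python3 -m handwheel '[[[0.4,0,0,0],[0.4,0,0,0],[0.3,0,0,0],[0,0,0,0],[0,0,0,0]]]';  python3 -c "
from h import *
goto([490.8,-211.5,92.6],np.radians(-12.3)); print(bot.get_obs()['moment'])"
```

```text
time: 11.88
tool_pos: [490.3, -210.8, 94.7]
tcp_rot: [-2.075, 1.57, 2.42]
contact_force: [-0.3, 0.7, -0.2]
grip_width: 26.0
now [ 490.3 -210.8   94.7] yaw_y -12.43 xaxis [-0.  0. -1.]
shift cm [0.21 0.07 0.06]
turn tool x: -0.002 j6 -0.33
[-0.15456874  0.07845292 -0.0147851 ]
```

```bash
python3 -m handwheel '[[[0.3,0,0,0],[0.2,0,0,0],[0,0,0,0],[0,0,0,0]]]'; python3 -m handwheel '[[[0.2,0,0,0],[0.2,0,0,0],[0.1,0,0,0],[0,0,0,0],[0,0,0,0]]]'; python3 -c "
from h import *
goto([490.8,-211.5,84.6],np.radians(-12.3)); print(bot.get_obs()['moment'])"
```

```text
time: 12.22
tool_pos: [490.8, -211.1, 90.5]
tcp_rot: [1.334, 1.57, -0.454]
contact_force: [0.4, -0.1, 4.0]
grip_width: 25.9
time: 12.63
tool_pos: [490.8, -211.1, 85.8]
tcp_rot: [1.283, 1.569, -0.504]
contact_force: [-0.5, 1.5, 8.5]
grip_width: 25.7
now [ 490.8 -211.1   85.8] yaw_y -12.43 xaxis [ 0.001 -0.001 -1.   ]
shift cm [0.12 0.01 0.03]
turn tool x: -0.002 j6 -0.33
[0.04815382 0.342041   0.03998695]
```

```bash
python3 -m handwheel '[[[0.1,0,0,0],[0.1,0,0,0],[0,0,0,0],[0,0,0,0]]]'; python3 -m handwheel '[[[0.05,0,0,0],[0.05,0,0,0],[0,0,0,0],[0,0,0,0]]]'
```

```text
time: 12.97
tool_pos: [490.8, -211.1, 84.5]
tcp_rot: [1.24, 1.569, -0.548]
contact_force: [-3.8, 0.8, 13.1]
grip_width: 25.7
time: 13.3
tool_pos: [490.8, -211.2, 84.4]
tcp_rot: [1.21, 1.568, -0.577]
contact_force: [-5.8, 2.1, 20.7]
grip_width: 25.9
```

```bash
python3 -m handwheel '[[[0,0,0,0],[0,0,0,0],[0,0,0,0],[0,0,0,0],[0,0,0,0],[0,0,0,0],[0,0,0,0],[0,0,0,0]]]'
python3 - <<'E'
from h import *
p,d,m=snap('wrist','w10.png'); P,M=tool(); snap('scene','s10.png'); snap('top','t10.png'); print(P)
v,u=np.mgrid[0:480,0:640]
X=(np.stack([(u-m['cx'])/m['fx'],(v-m['cy'])/m['fy'],np.ones_like(d)],-1)*d[...,None])@RM(m).T+m['position']
z=X[...,2]; s=z[250:268,290:360]; s=s[(s>60)]; print('z hist',np.histogram(s,bins=np.arange(60,112,2)))
i=cv2.imread('pics/s10.png'); cv2.imwrite('pics/s10z.png',cv2.resize(i[150:270,100:250],None,fx=5,fy=5,interpolation=3))
E
```

```text
time: 13.97
tool_pos: [490.8, -211.1, 84.4]
tcp_rot: [1.206, 1.568, -0.582]
contact_force: [-5.1, 2.2, 20.4]
grip_width: 25.8
[ 490.83378677 -211.13833197   84.4300432 ]
z hist (array([  1,   0,   0,   0,   0,   1,   4,  14, 734, 501,   0,   0,   0,
         0,   0,   0,   0,   0,   0,   0,   0,   0,   0,   0,   0]), array([ 60,  62,  64,  66,  68,  70,  72,  74,  76,  78,  80,  82,  84,
        86,  88,  90,  92,  94,  96,  98, 100, 102, 104, 106, 108, 110]))
```

View pics/s10z.png

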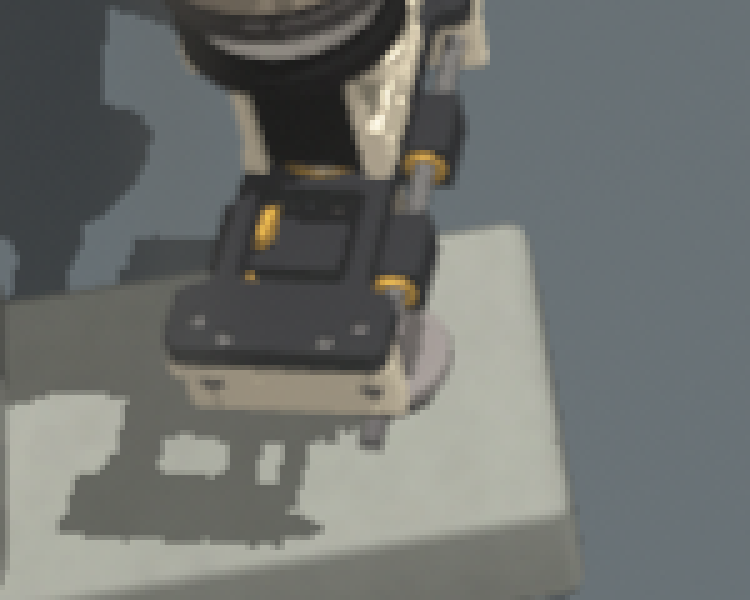

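View pics/w10.png

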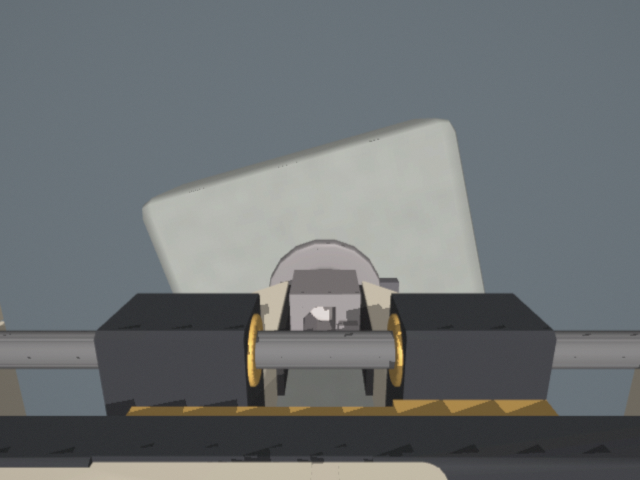

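View pics/s10.png

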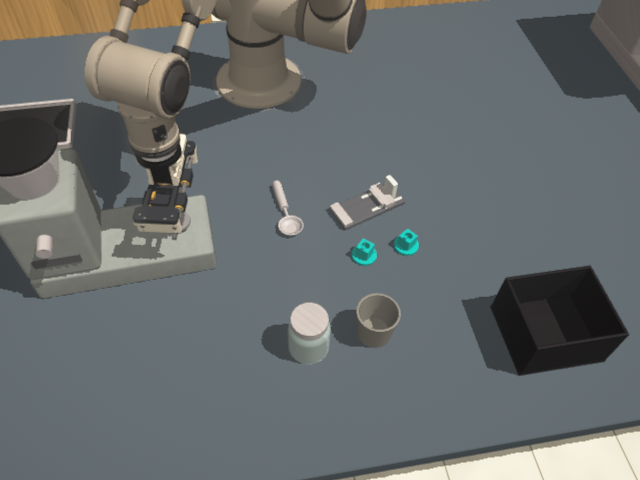

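The pictures show the knob on the shaft, with the shaft's bright end visible in the hole at (320,312). The skirt top is at z≈78, so the underside is at 70, the stop. The force holds steady at 20 N, and the cup, jar and spoon have not moved.

```bash
python3 -c "
from plant import bot
print(bot.close_job()); o=bot.get_obs(); print(o['time'],o['tool_pos'],o['contact_force'],o['grip_width'])"
```

```text
the job is handed in; nothing more can be done
None
the job is handed in; nothing more can be done
```

The knob is on the grinder's shaft, pressed down to the end of its travel and still held there. I handed the job in at about 14 s, and it reported no verdict.

**What I did:**
- I pinched the jaw's tab and slid the jaw open about 28 mm.
- I then gripped the grey knob by its square hub and lifted it out.
- I turned it to the shaft flat, at a yaw of about -12.3°, and lowered it onto the shaft with almost no force until it reached the shoulder.
- I pressed it down against the spring to its stop.

**Last checks before handing in:**
- **Press:** the push held steady at about 20 N, against 10 N from the spring at its stop. The tool did not go lower when I pressed harder.
- **Height:** the top of the knob's skirt measured about 78 mm above the counter. That puts its underside at about 70 mm, the stop height.
- **Grip:** the fingers stayed at 25.8 mm on the hub, and the wrist picture shows the shaft's end inside the hole.
- **Bystanders:** the cup, jar, spoon and turquoise knobs look unmoved in the last scene picture. I judged this by eye and did not measure it.

**Disagreements:** early estimates of the shaft flat's direction from the fixed cameras ranged from about -6° to -29°. I used the close wrist-camera depth measurement instead. The robot's state could not be read after handing in, so nothing was checked after that point.

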